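# Roll the blue transport roller across the cleaning pad to the line

## Robot

A 6-joint arm with a two-finger parallel gripper is mounted at the origin on a cart in front of the work surface, level with it; the furniture and walls round the work are solid. World frame = base frame: x ahead of the robot, y to its left, z up, the work surface at z = 0. Lengths are in mm, angles in degrees, forces in N, time in s.
With the tool pointing down it reaches from about 400 to 825 mm from the base axis. Payload 7 kg.
Tool frame: the origin (TCP) lies on the centre line of the jaws, within the pads' length; the fingertips stand 17 mm ahead of it and the grasp point (between the pads) lies 2 mm behind it (manip.tcp_to_tips is the distance from the TCP to the fingertips, in mm); z points along the fingers, y is the direction in which the jaws open and shut (so a half turn about z gives the same grasp; the last joint's range is limited). The gripper opens to 85 mm and grips with 20 to 120 N. Pads are 22 mm wide; open, the fingers measure 114 mm over their backs; the gripper's body (76 mm by 85 mm) begins 54 mm behind the grasp point. The pads swing forward as they close: fully open they stand 13 mm farther back than shut.
Start: joints at [-57.004, 20.546, 0.682, 0, -70.136, -16.507], TCP at [191.568, -647.223, 248.302] pointing down, gripper open.
Joint ranges: [-176.03, 176.03], [-82.01, 121.73], [-58.28, 71.71], [-173.87, 95.51], [-174.79, -0.11], [-173.66, 173.66]. Speed limits (degrees/s): [136.94, 136.94, 172.46, 180, 180, 180].

## Interface

Orientations are given as a 3x3 rotation matrix whose columns are the frame's x, y, z axes.
In Python, from cell import manip, optics gives the robot as it stands.
- The arm moves only by the shell command python3 -m crank 'ROWS'. ROWS is JSON, a list of rows, each an object of numbers: "tx", "ty", "tz": the shift along the tool's x, y, z in m; "ax", "ay", "az": the turn, a rotation vector about the tool's x, y, z in degrees; "grip": the finger opening in m, from 0 to 0.0854. In form: [{"tx": .., "ty": .., "tz": .., "ax": .., "ay": .., "az": .., "grip": ..}, ...]. A call has exactly 5 rows; each row is the pose to reach, as a shift and turn from the pose commanded when the call began, along the tool's axes at that moment; what a row does not reach only later rows make up. A row lasts 1/8 s, in which the tool goes at most 62.5 mm and 10.7 degrees, less where a joint would pass 70% of its speed; a pose out of reach is approached as far as the arm can. A call with a gripper value outside its range is refused whole. The fingers move at their own pace and stop on an object; the grip force is fixed at half the most. Time passes only in rows, so rows that repeat a pose let the fingers close, or fill a call up. It gives the time, the measured TCP pose, the force and the opening at its end, in the units of the state.
- manip.sense(): the state, without advancing time (a new reading comes with each control period).
- optics.snapshot(name): name is "side" or "top" or "wrist"; returns the picture (480x640x3 uint8, red, green, blue); there is no depth.
- optics.calibration(name): a dict with "vertical_fov" (degrees; the focal length in pixels is half the picture's height over the tangent of half this angle, whatever the lens; pixels are square), "cx", "cy" (the principal point, pixels), "cam_to_world" (4x4, takes a point from camera to world coordinates). Camera axes: x right, y down, z forward; pixel columns grow to the right and rows downward; lengths in mm; the calibration is good to about 2 mm. A picture is of the moment at which its call begins: read the wrist's pose just before it. calibration takes no time and is no camera call; for the wrist camera it gives the pose at the moment of the call.
- manip.sign_off(): hands the job in, once; it reports no verdict.
The state is a dict: "clock": time; "joint_positions": joint angles; "joint_vel": joint speeds; "tau": joint torques, N m; "eef_pos": TCP position; "tcp_rot": TCP orientation; "ft_force": force on the tool from outside, world axes, zero at the start; "ft_torque": the same for the moment, N m; "width": finger opening in mm.
Only numpy, scipy, OpenCV 4.12 (cv2) and the standard library are available. Lean on these libraries where they do the work, as an engineer would, in place of code of your own. Each camera call takes 0.05 s, during which the arm holds its last target.

## Task

Give the blue transport roller one cleaning pass: push it from behind with the fingertips (a little above its middle works best) so that it rolls along the cleaning pad and comes to rest lying over and along the yellow line. It has to roll on the pad, not be dragged or lifted off it, and the orange roller stays where it is.

Things in the scene. Friction and masses are not known exactly. Their poses are not given: they have to be found in the camera images.
- roller_blue_center (a point): Centre of the blue roller: smooth slippery cylinder, diameter 44 mm, length 56 mm, 0.14 kg, steel ends, white stripe on top at the start. Lies on the pad, centre 30 mm above the bench, axis (x) level, within 4 degrees of the yellow line. It grips the tacky pad but slips on fingers (friction 0.2): shut fingertips behind it, tips 0 to 9 mm above its axis, roll it ahead; pushed at 60 mm/s or less it rolls on under 10 mm.
- roller_orange_center (a point): Centre of the orange roller, the same in all but colour, in the other lane of the pad (lanes are 70 mm apart along the line). It stays where it is.
- finish_line: Yellow line, 8 x 138 mm, painted across the cleaning pad. Origin: middle of the line, at bench height (z = 0), 8 mm under the pad's surface. x runs along the line; y points along the pad, square to the line and away from the rollers, which start 115 to 155 mm from it on its -y side: rolling to the line is rolling along +y.
- cleaning_pad: Fixed cleaning pad: a flat board 150 mm (x, across) by 260 mm (y, along), 8 mm thick, with a grey fabric field and an aluminium strip at each end. Origin: centre of its underside, on the bench; axes parallel to the line's. The rollers' two lanes lie 35 mm either side of its long centre line.

How it is judged (in metres and radians):
On the way, in this order (a step that is already met when the one before it is completed fails the run):
1. the blue roller has rolled half a turn (its stripe is underneath) (angle between roller_blue_center's own z axis and vertical above 2.2 rad), for 0.1 s.
2. the blue roller has rolled on, well past half a turn (its stripe has come up again) (angle between roller_blue_center's own z axis and vertical below 2 rad), for 0.1 s.
At the end, for the whole second after the job is handed in: The blue roller lies at rest on the pad, its centre within 14 mm of the yellow line (measured square to it) and within 55 mm of the line's middle along it, its axis within 12 degrees of the line; the orange roller is within 12 mm of where it was (y of roller_blue_center in the frame of finish_line between -0.014 and 0.014 m and x of roller_blue_center in the frame of finish_line between -0.055 and 0.055 m and height (world z) of roller_blue_center between 0.026 and 0.034 m and angle between the x axis of roller_blue_center and the x axis of finish_line, either way round below 0.21 rad and linear speed of roller_blue below 0.01 m/s and distance of roller_orange_center from where it was at the start of the episode below 0.012 m); the robot touches nothing.
It fails at once if the blue roller is lifted more than 10 mm off the pad (height (world z) of roller_blue_center above 0.04 m).
It fails at once if the orange roller is moved 20 mm or more (distance of roller_orange_center from where it was at the start of the episode above 0.02 m).
It also fails if it takes over 38 s, if anything falls off the work surface, if the arm or the gripper's body presses on something with over 40 N, if the wrist force passes 120 N, or if a joint passes its speed limit or range.

## Working session

There is one attempt and no reset: what is moved stays moved. The work goes in short steps, Python scripts to look and compute and a shell command to move; the robot and the scene stay as the last step left them, time stands still between calls to the robot, and variables do not carry over. Pictures are saved under pics/ and viewed, and the job is handed in when it is done.

```bash
mkdir -p pics; ls
python3 - <<'E'
from cell import manip, optics
import cv2
s=manip.sense(); print(s)
for n in("top","side"):
    im=optics.snapshot(n); cv2.imwrite(f"pics/{n}0.png",im[:,:,::-1]); print(n,optics.calibration(n))
E
```

```text
pics
{'clock': 0.0, 'joint_positions': array([-5.70038370e+01,  2.05914624e+01,  6.34941344e-01, -2.07300799e-02,
       -7.01362701e+01, -1.65061177e+01]), 'joint_vel': array([-0.09383228,  0.07373154, -0.00633375, -0.07606961, -0.05149607,
        0.01571118]), 'tau': array([-1.67205511e-03, -5.83317447e+01,  2.93417519e+01,  6.93669721e+00,
       -5.99435123e-03, -1.12672333e-05]), 'eef_pos': array([ 191.44394035, -646.81455342,  247.37030504]), 'tcp_rot': array([[-9.58903992e-01, -2.83730115e-01, -5.96549377e-04],
       [-2.83730710e-01,  9.58902759e-01,  1.54358868e-03],
       [ 1.34070250e-04,  1.64941273e-03, -9.99998631e-01]]), 'ft_force': array([-0.43851089, -0.16589296,  0.41089268]), 'ft_torque': array([ 0.01144838, -0.00844671, -0.02924783]), 'width': 85.35921242117655}
top {'vertical_fov': 42.0885215280266, 'cx': 331.14112556405917, 'cy': 233.72571270435276, 'cam_to_world': array([[-1.69866478e-02, -9.88429778e-01,  1.50725006e-01,
         3.30250171e+02],
       [-9.99766412e-01,  1.47762805e-02, -1.57728593e-02,
         2.67316425e+02],
       [ 1.33632089e-02, -1.50957726e-01, -9.88449892e-01,
         8.89557299e+02],
       [ 0.00000000e+00,  0.00000000e+00,  0.00000000e+00,
         1.00000000e+00]])}
side {'vertical_fov': 48.37784333782072, 'cx': 318.8226380153752, 'cy': 236.83123612884987, 'cam_to_world': array([[-9.98366801e-01, -2.21302290e-02,  5.26686219e-02,
         4.03025866e+02],
       [-5.70392454e-02,  4.37810333e-01, -8.97256171e-01,
         1.01986534e+03],
       [-3.20238238e-03, -8.98794952e-01, -4.38357594e-01,
         4.46642039e+02],
       [ 0.00000000e+00,  0.00000000e+00,  0.00000000e+00,
         1.00000000e+00]])}
```

View pics/top0.png

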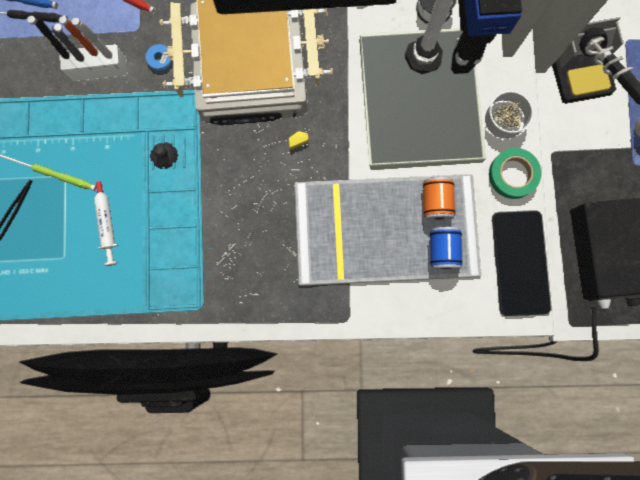

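View pics/side0.png

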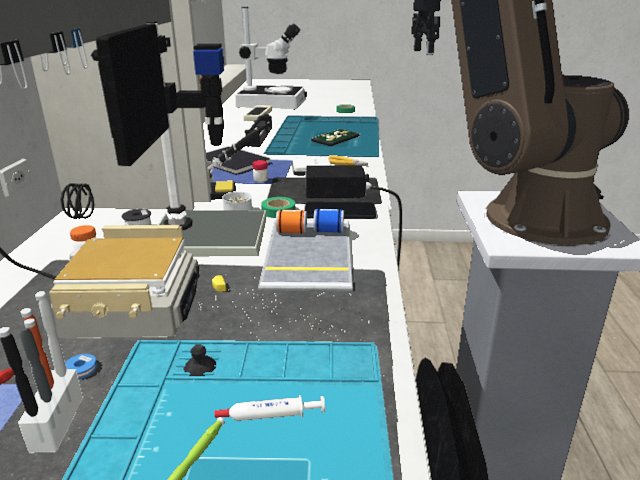

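The top picture shows the blue roller at about (446,247), orange at (438,197), and the yellow line at about u=339. The roller has to travel left in the picture, which is world +y. I'll measure all three next.

```bash
cat > h.py <<'E'
from cell import manip, optics
import cv2, numpy as np
def ray(c,uv):
    f=240/np.tan(np.radians(c["vertical_fov"]/2)); M=c["cam_to_world"]
    d=M[:3,:3]@np.array([(uv[0]-c["cx"])/f,(uv[1]-c["cy"])/f,1]); return M[:3,3],d
def hit(c,uv,z):
    o,d=ray(c,uv); return (o+d*(z-o[2])/d[2])[:2]
H={"blue":((105,120,50),(125,255,255)),"orange":((5,150,90),(16,255,255)),"yellow":((24,120,120),(33,255,255))}
def mask(im,k,roi):
    m=cv2.inRange(cv2.cvtColor(im,cv2.COLOR_RGB2HSV),*map(np.array,H[k]))
    o=np.zeros_like(m);x0,y0,x1,y1=roi;o[y0:y1,x0:x1]=m[y0:y1,x0:x1];return o
def rect(m):
    cs,_=cv2.findContours(m,cv2.RETR_EXTERNAL,cv2.CHAIN_APPROX_NONE)
    p=np.vstack([q for q in cs if cv2.contourArea(q)>8]); return cv2.minAreaRect(p),p[:,0]
E
python3 - <<'E'
from h import *
for n,R in(("top",{"yellow":(310,170,370,300),"blue":(400,215,490,280),"orange":(400,165,490,226)}),("side",{"yellow":(255,260,360,280),"blue":(305,200,350,240),"orange":(265,200,310,240)})):
    im=cv2.imread(f"pics/{n}0.png")[:,:,::-1].copy(); c=optics.calibration(n)
    for k,roi in R.items():
        r,p=rect(mask(im,k,roi)); print(n,k,r,p.min(0),p.max(0))
        b=cv2.boxPoints(r)
        e=sorted([(np.linalg.norm(b[i]-b[i-1]),i) for i in range(4)])[:2]
        z=8 if k=="yellow" else 30
        if k=="yellow":
            a=[hit(c,(b[i]+b[i-1])/2,z) for _,i in e]; print(" ends",a,"mid",(a[0]+a[1])/2)
        else:
            for zz in (30,45): print("  z",zz,[hit(c,q,zz).round(1) for q in b], hit(c,r[0],zz))
E
python3 - <<'E'
import cv2
im=cv2.imread("pics/top0.png")[160:300,290:490]; cv2.imwrite("pics/c.png",cv2.resize(im,None,fx=4,fy=4,interpolation=2))
E
```

```text
top yellow ((338.0524597167969, 231.02294921875), (94.33756256103516, 5.684837341308594), 87.0643310546875) [333 184] [343 278]
 ends [array([537.50599367, 245.50266991]), array([400.94197579, 241.13431653])] mid [469.22398473 243.31849322]
top blue ((445.53662109375, 247.09878540039062), (34.81400680541992, 30.782907485961914), 88.09085083007812) [430 230] [461 265]
  z 30 [array([464.2, 115.9]), array([465. ,  72.7]), array([416.1,  73.4]), array([415.4, 116.3])] [440.09709272  94.57367689]
  z 45 [array([461.9, 118.5]), array([462.7,  76.1]), array([414.6,  76.8]), array([413.9, 118.9])] [438.18017126  97.58818358]
top orange ((438.412353515625, 197.1328887939453), (34.716941833496094, 30.053468704223633), 87.87889862060547) [424 180] [454 215]
  z 30 [array([535.8, 122.6]), array([536.8,  79.9]), array([486.9,  80.5]), array([485.9, 122.8])] [511.24607981 101.46513182]
  z 45 [array([532.2, 125.2]), array([533.2,  83.2]), array([484.1,  83.7]), array([483.2, 125.3])] [508.08754851 104.35937681]
side yellow ((306.5, 268.0), (2.0, 81.0), 90.0) [266 267] [347 269]
 ends [array([537.24555552, 245.31094363]), array([401.88837339, 238.3511388 ])] mid [469.56696446 241.83104122]
side blue ((327.8164978027344, 220.037109375), (25.42828941345215, 23.248722076416016), 2.6025619506835938) [315 208] [341 232]
  z 30 [array([462.1, 143.6]), array([467. ,  35.3]), array([416.1,  38.6]), array([415.9, 146.1])] [440.16232472  93.47650074]
  z 45 [array([460. , 175.1]), array([464.7,  70.7]), array([415.6,  74. ]), array([415.4, 177.6])] [438.82533318 126.82847024]
side orange ((290.5, 221.0), (22.0, 25.0), 90.0) [278 210] [303 232]
  z 30 [array([540.9,  49.9]), array([491.4,  47.4]), array([482.9, 148.6]), array([528.2, 150.8])] [510.5852697  101.45074379]
  z 45 [array([536. ,  84.8]), array([488.2,  82.4]), array([480. , 179.9]), array([523.7, 182.1])] [506.71290229 134.51562358]
```

View pics/c.png

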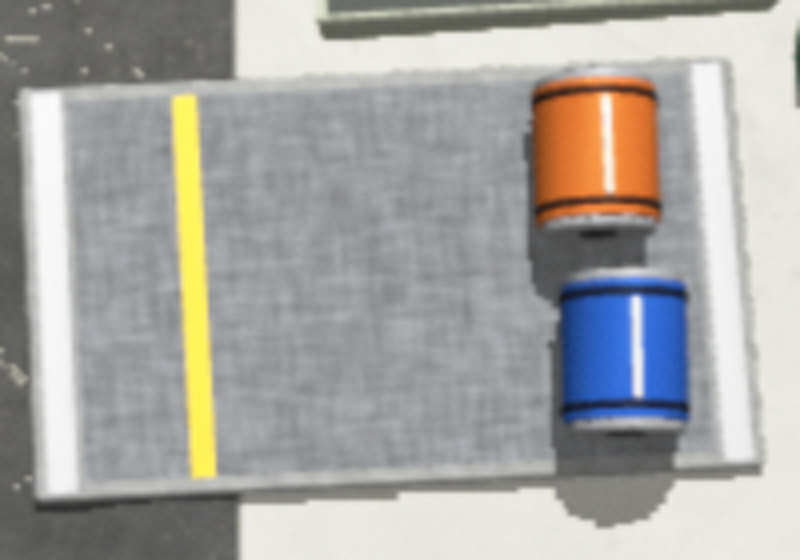

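I put the blue centre at about (440, 94.5), and the side view agrees to within 1 mm. Its axis is about 2.5° off the line. At that x the line is at y ≈ 241.5, so the roll is about 147 mm. I'll move over with the fingers shut and turn the tool so the jaw axis lies along the roller.

```bash
python3 -m crank '[{"tx":-0.04,"ty":0.024,"tz":0,"ax":0,"ay":0,"az":-7,"grip":0},{"tx":-0.093,"ty":0.055,"tz":0,"ax":0,"ay":0,"az":-16,"grip":0},{"tx":-0.145,"ty":0.087,"tz":0,"ax":0,"ay":0,"az":-25,"grip":0},{"tx":-0.198,"ty":0.119,"tz":0,"ax":0,"ay":0,"az":-34,"grip":0},{"tx":-0.25,"ty":0.15,"tz":0,"ax":0,"ay":0,"az":-43,"grip":0}]'; python3 -c "
from h import *
s=manip.sense();print(s['eef_pos'],s['tcp_rot'],s['width']); print((s['tcp_rot'].T@(np.array([440,-100,200])-s['eef_pos'])))"
```

```text
clock: 0.72
eef_pos: [389.6, -430.7, 248.1]
tcp_rot: [[-0.503, -0.864, -0.0], [-0.864, 0.503, 0.0], [-0.0, 0.0, -1.0]]
ft_force: [1.0, -1.2, 0.8]
width: 0.1
[ 389.62932437 -430.69393715  248.11132054] [[-5.03265252e-01 -8.64131943e-01 -2.65834198e-04]
 [-8.64131981e-01  5.03265202e-01  2.35027291e-04]
 [-6.93094881e-05  3.47996901e-04 -9.99999937e-01]] 0.11639234735977277
[-311.10968331  122.88309872   48.17564936]
```

```bash
python3 -m crank '[{"tx":-0.056,"ty":0.022,"tz":0.006,"ax":0,"ay":0,"az":-6,"grip":0},{"tx":-0.112,"ty":0.044,"tz":0.012,"ax":0,"ay":0,"az":-12,"grip":0},{"tx":-0.168,"ty":0.066,"tz":0.018,"ax":0,"ay":0,"az":-18,"grip":0},{"tx":-0.224,"ty":0.088,"tz":0.024,"ax":0,"ay":0,"az":-24,"grip":0},{"tx":-0.28,"ty":0.11,"tz":0.03,"ax":0,"ay":0,"az":-30,"grip":0}]'; python3 -c "
from h import *
s=manip.sense();print(s['eef_pos'],s['tcp_rot'],s['width']); print((s['tcp_rot'].T@(np.array([440,36,130])-s['eef_pos'])))"
```

```text
clock: 1.35
eef_pos: [435.9, -133.5, 218.1]
tcp_rot: [[-0.006, -1.0, 0.0], [-1.0, 0.006, 0.0], [-0.0, -0.0, -1.0]]
ft_force: [1.4, -0.4, -0.2]
width: -0.2
[ 435.88792562 -133.49945758  218.13790222] [[-5.56428645e-03 -9.99984490e-01  2.41191725e-04]
 [-9.99984516e-01  5.56430607e-03  8.07745559e-05]
 [-8.21153677e-05 -2.40738537e-04 -9.99999968e-01]] -0.17372169937173257
[-169.51247631   -3.14764556   88.15258241]
```

```bash
python3 -m crank '[{"tx":-0.04,"ty":0,"tz":0.02,"az":0,"ax":0,"ay":0,"grip":0},{"tx":-0.09,"ty":-0.002,"tz":0.04,"ax":0,"ay":0,"az":0,"grip":0},{"tx":-0.14,"ty":-0.003,"tz":0.065,"ax":0,"ay":0,"az":0,"grip":0},{"tx":-0.168,"ty":-0.003,"tz":0.088,"ax":0,"ay":0,"az":0,"grip":0},{"tx":-0.168,"ty":-0.003,"tz":0.088,"ax":0,"ay":0,"az":0,"grip":0}]'; python3 -c "
from h import *
cv2.imwrite('pics/t1.png',optics.snapshot('top')[:,:,::-1])
cv2.imwrite('pics/w1.png',optics.snapshot('wrist')[:,:,::-1])
s=manip.sense();print(s['eef_pos'],s['tcp_rot'],s['width'],optics.calibration('wrist'))"
```

```text
clock: 1.98
eef_pos: [439.5, 33.7, 128.7]
tcp_rot: [[-0.006, -1.0, -0.003], [-1.0, 0.006, -0.001], [0.001, 0.003, -1.0]]
ft_force: [0.1, -0.7, 0.2]
width: -0.4
[440.43146488  32.6493702  130.2311232 ] [[-7.86509346e-03 -9.99968798e-01 -7.37557801e-04]
 [-9.99968929e-01  7.86548210e-03 -5.25518046e-04]
 [ 5.31302896e-04  7.33401636e-04 -9.99999590e-01]] 0.08908262118730491 {'vertical_fov': 71.05892012098002, 'cx': 318.777507133799, 'cy': 239.09894411102525, 'cam_to_world': array([[-9.99977729e-01,  6.64921487e-03,  5.73210579e-04,
         4.40211238e+02],
       [ 6.54629426e-03,  9.60523278e-01,  2.78122595e-01,
        -3.75852326e+01],
       [ 1.29871479e-03,  2.78120153e-01, -9.60545415e-01,
         2.55955178e+02],
       [ 0.00000000e+00,  0.00000000e+00,  0.00000000e+00,
         1.00000000e+00]])}
```

View pics/t1.png

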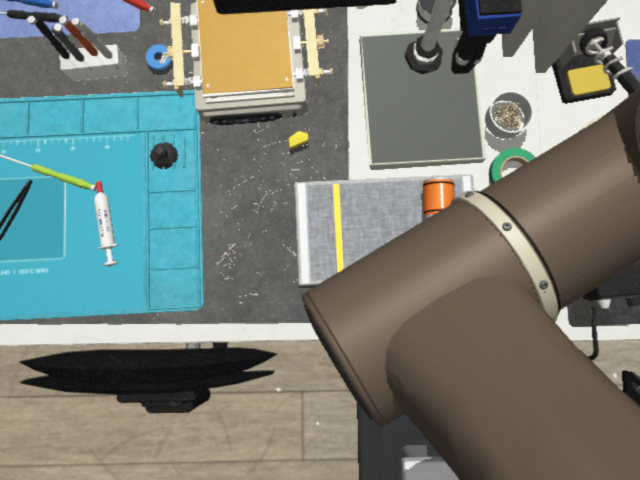

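View pics/w1.png

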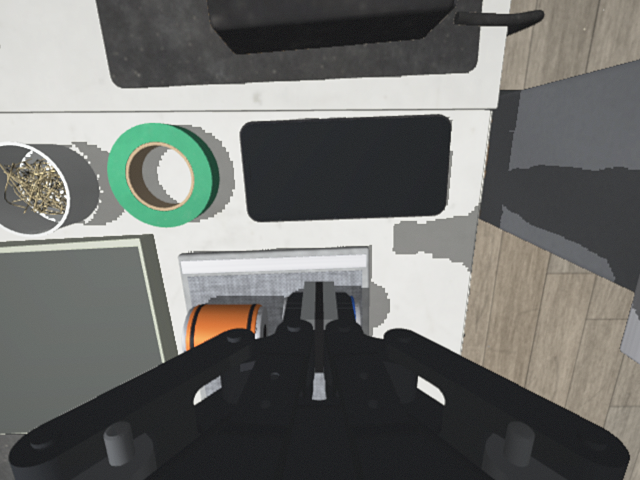

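The side camera is the one that stays clear of the arm. In the wrist view the shut fingers are over the pad's near strip, in line with the blue lane. I'll descend behind the roller to put the tips about 5 mm above its axis.

```bash
python3 -m crank '[{"tx":0,"ty":0,"tz":0.02,"az":0,"ax":0,"ay":0,"grip":0},{"tx":0,"ty":0,"tz":0.045,"ax":0,"ay":0,"az":0,"grip":0},{"tx":0,"ty":0,"tz":0.065,"ax":0,"ay":0,"az":0,"grip":0},{"tx":0,"ty":0,"tz":0.078,"ax":0,"ay":0,"az":0,"grip":0},{"tx":0,"ty":0,"tz":0.078,"ax":0,"ay":0,"az":0,"grip":0}]'; python3 -c "
from h import *
cv2.imwrite('pics/s2.png',cv2.resize(optics.snapshot('side')[120:320,220:420,::-1],None,fx=3,fy=3))
for i in range(3):
  s=manip.sense();print(s['eef_pos'],s['ft_force']); optics.snapshot('side')
"
```

```text
clock: 2.7
eef_pos: [440.4, 31.9, 52.0]
tcp_rot: [[-0.01, -1.0, -0.001], [-1.0, 0.01, -0.001], [0.001, 0.001, -1.0]]
ft_force: [0.4, 0.2, 0.2]
width: -0.4
[440.82166428  32.28272488  52.59106164] [1.108924   0.39843177 0.78001046]
[441.06322653  32.5284913   52.90315387] [ 0.07179864 -0.01431872  0.05725368]
[441.14116453  32.66146745  53.03806589] [0.17815002 0.1696451  0.22117456]
```

View pics/s2.png

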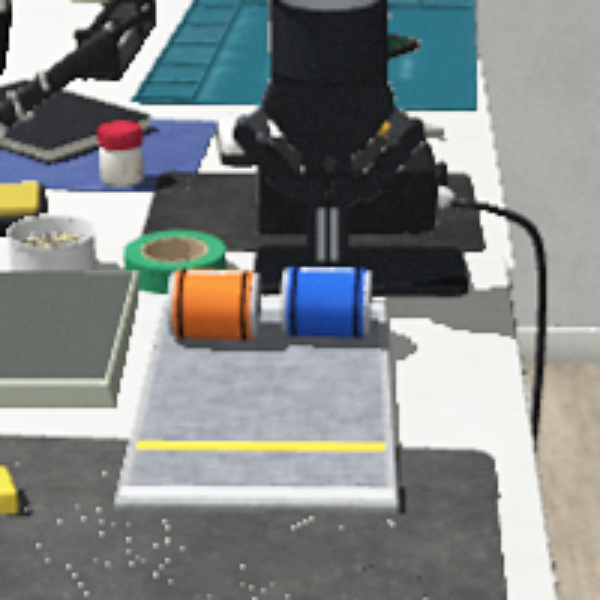

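The fingers are upright behind the blue roller, well clear of orange, with the tips at about 36 mm. I'll push along +y at about 48 mm/s.

```bash
python3 -m crank '[{"tx":-0.005,"ty":0,"tz":0,"ax":0,"ay":0,"az":0,"grip":0},{"tx":-0.010,"ty":0,"tz":0,"ax":0,"ay":0,"az":0,"grip":0},{"tx":-0.015,"ty":0,"tz":0,"ax":0,"ay":0,"az":0,"grip":0},{"tx":-0.020,"ty":0,"tz":0,"ax":0,"ay":0,"az":0,"grip":0},{"tx":-0.025,"ty":0,"tz":0,"ax":0,"ay":0,"az":0,"grip":0}]'
python3 -m crank '[{"tx":-0.005,"ty":0,"tz":0,"ax":0,"ay":0,"az":0,"grip":0},{"tx":-0.010,"ty":0,"tz":0,"ax":0,"ay":0,"az":0,"grip":0},{"tx":-0.016,"ty":0,"tz":0,"ax":0,"ay":0,"az":0,"grip":0},{"tx":-0.022,"ty":0,"tz":0,"ax":0,"ay":0,"az":0,"grip":0},{"tx":-0.028,"ty":0,"tz":0,"ax":0,"ay":0,"az":0,"grip":0}]'
cat > m.py <<'E'
from h import *
import sys
im=optics.snapshot('side'); c=optics.calibration('side')
cv2.imwrite(f'pics/{sys.argv[1]}.png',cv2.resize(im[120:320,220:420,::-1],None,fx=3,fy=3))
for k in('blue','orange'):
    m=mask(im,k,(255,195,360,300)); r,p=rect(m); print(k,[round(v,1) for v in r[0]],r[1],round(r[2],1),p.min(0),p.max(0),hit(c,(p.min(0)+p.max(0))/2+.0,30))
s=manip.sense();print(s['clock'],s['eef_pos'],s['ft_force'])
E
python3 m.py s3
```

```text
clock: 3.52
eef_pos: [440.8, 58.0, 52.3]
tcp_rot: [[-0.009, -1.0, -0.0], [-1.0, 0.009, -0.0], [0.0, 0.0, -1.0]]
ft_force: [0.9, 0.7, 0.7]
width: 0.2
clock: 4.15
eef_pos: [441.1, 86.0, 52.3]
tcp_rot: [[-0.009, -1.0, 0.0], [-1.0, 0.009, 0.0], [-0.0, -0.0, -1.0]]
ft_force: [-0.2, -1.3, 0.9]
width: 0.3
blue [327.2, 225.2] (26.437091827392578, 23.914268493652344) 3.0 [314 213] [341 237] [439.80579615 116.03437057]
orange [290.5, 221.0] (22.0, 25.0) 90.0 [278 210] [303 232] [510.5852697  101.45074379]
4.2 [441.33251685  86.52645484  52.36862353] [ 0.02277988  1.38745038 -0.1923593 ]
```

View pics/s3.png

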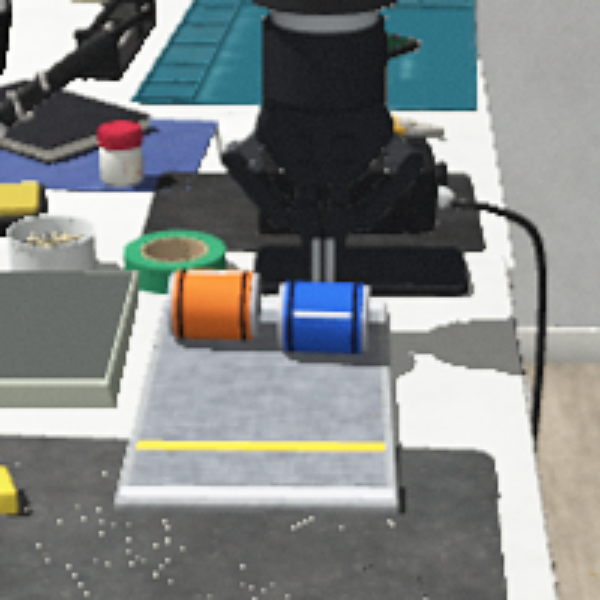

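The blue roller has moved about 23 mm, and its stripe has come round to the front, so it is rolling rather than sliding. Orange hasn't moved. I'll keep pushing.

```bash
python3 -m crank '[{"tx":-0.005,"ty":0,"tz":0,"ax":0,"ay":0,"az":0,"grip":0},{"tx":-0.011,"ty":0,"tz":0,"ax":0,"ay":0,"az":0,"grip":0},{"tx":-0.017,"ty":0,"tz":0,"ax":0,"ay":0,"az":0,"grip":0},{"tx":-0.023,"ty":0,"tz":0,"ax":0,"ay":0,"az":0,"grip":0},{"tx":-0.029,"ty":0,"tz":0,"ax":0,"ay":0,"az":0,"grip":0}]'
python3 -m crank '[{"tx":-0.006,"ty":0,"tz":0,"ax":0,"ay":0,"az":0,"grip":0},{"tx":-0.012,"ty":0,"tz":0,"ax":0,"ay":0,"az":0,"grip":0},{"tx":-0.018,"ty":0,"tz":0,"ax":0,"ay":0,"az":0,"grip":0},{"tx":-0.024,"ty":0,"tz":0,"ax":0,"ay":0,"az":0,"grip":0},{"tx":-0.030,"ty":0,"tz":0,"ax":0,"ay":0,"az":0,"grip":0}]'
python3 m.py s4
```

```text
clock: 4.82
eef_pos: [441.3, 115.0, 52.3]
tcp_rot: [[-0.009, -1.0, -0.0], [-1.0, 0.009, 0.0], [-0.0, 0.0, -1.0]]
ft_force: [0.0, -0.1, -1.0]
width: -0.2
clock: 5.45
eef_pos: [441.6, 145.0, 52.3]
tcp_rot: [[-0.009, -1.0, -0.0], [-1.0, 0.009, -0.0], [0.0, 0.0, -1.0]]
ft_force: [-0.1, 0.4, 0.1]
width: -0.2
blue [324.7, 239.1] (27.617918014526367, 24.780183792114258) 2.3 [311 227] [339 252] [441.61098468 177.21061075]
orange [290.5, 221.0] (22.0, 25.0) 90.0 [278 210] [303 232] [510.5852697  101.45074379]
5.5 [441.86106055 145.58550392  52.37559763] [-0.1502393   0.7897092  -0.12299454]
```

View pics/s4.png

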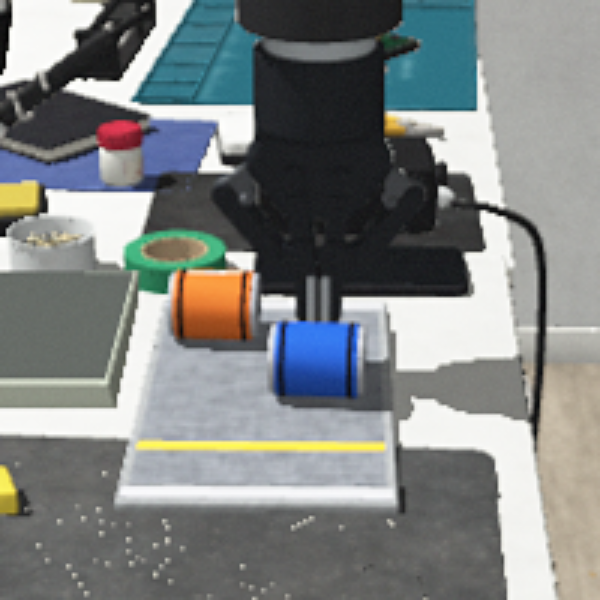

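The stripe is underneath now, and the blue roller is at y ≈ 177, 32 mm ahead of the TCP. About 64 mm is left. I'll push 57 mm more, slowing down at the end.

```bash
python3 -m crank '[{"tx":-0.006,"ty":0,"tz":0,"ax":0,"ay":0,"az":0,"grip":0},{"tx":-0.012,"ty":0,"tz":0,"ax":0,"ay":0,"az":0,"grip":0},{"tx":-0.018,"ty":0,"tz":0,"ax":0,"ay":0,"az":0,"grip":0},{"tx":-0.024,"ty":0,"tz":0,"ax":0,"ay":0,"az":0,"grip":0},{"tx":-0.030,"ty":0,"tz":0,"ax":0,"ay":0,"az":0,"grip":0}]'
python3 -m crank '[{"tx":-0.006,"ty":0,"tz":0,"ax":0,"ay":0,"az":0,"grip":0},{"tx":-0.012,"ty":0,"tz":0,"ax":0,"ay":0,"az":0,"grip":0},{"tx":-0.017,"ty":0,"tz":0,"ax":0,"ay":0,"az":0,"grip":0},{"tx":-0.022,"ty":0,"tz":0,"ax":0,"ay":0,"az":0,"grip":0},{"tx":-0.026,"ty":0,"tz":0,"ax":0,"ay":0,"az":0,"grip":0}]'
python3 -m crank '[{"tx":-0.002,"ty":0,"tz":0,"ax":0,"ay":0,"az":0,"grip":0},{"tx":-0.002,"ty":0,"tz":0,"ax":0,"ay":0,"az":0,"grip":0},{"tx":-0.002,"ty":0,"tz":0,"ax":0,"ay":0,"az":0,"grip":0},{"tx":-0.002,"ty":0,"tz":0,"ax":0,"ay":0,"az":0,"grip":0},{"tx":-0.002,"ty":0,"tz":0,"ax":0,"ay":0,"az":0,"grip":0}]'
python3 m.py s5; python3 m.py s6
```

```text
clock: 6.12
eef_pos: [441.9, 175.0, 52.3]
tcp_rot: [[-0.009, -1.0, 0.0], [-1.0, 0.009, 0.0], [-0.0, -0.0, -1.0]]
ft_force: [0.5, 0.5, 0.5]
width: -0.3
clock: 6.75
eef_pos: [442.1, 200.9, 52.3]
tcp_rot: [[-0.009, -1.0, 0.0], [-1.0, 0.009, 0.0], [-0.0, -0.0, -1.0]]
ft_force: [-0.6, 0.1, 0.0]
width: 0.1
clock: 7.38
eef_pos: [442.1, 202.5, 52.3]
tcp_rot: [[-0.009, -1.0, -0.0], [-1.0, 0.009, -0.0], [0.0, 0.0, -1.0]]
ft_force: [0.8, -0.4, -0.6]
width: -0.2
blue [322.2, 254.6] (28.913881301879883, 25.967561721801758) 2.9 [308 242] [337 268] [443.04680966 235.55801406]
orange [290.5, 221.0] (22.0, 25.0) 90.0 [278 210] [303 232] [510.5852697  101.45074379]
7.425 [442.10801401 202.5360452   52.31158918] [-0.27687627 -0.5800746   0.27263591]
blue [322.2, 254.6] (28.919612884521484, 25.9705753326416) 2.7 [308 242] [337 268] [443.04680966 235.55801406]
orange [290.5, 221.0] (22.0, 25.0) 90.0 [278 210] [303 232] [510.5852697  101.45074379]
7.475 [442.10985702 202.53675598  52.30781695] [-0.12906846  0.00882201 -0.40130072]
```

View pics/s6.png

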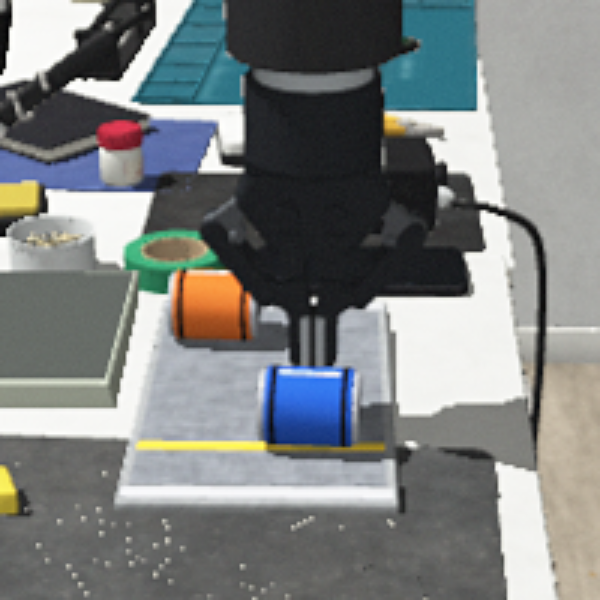

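The roller is at y ≈ 236 and at rest, about 6 mm short of the line, which is already in tolerance. I'll nudge it 5 mm more to centre it, then back off and lift.

```bash
python3 -m crank '[{"tx":-0.001,"ty":0,"tz":0,"ax":0,"ay":0,"az":0,"grip":0},{"tx":-0.003,"ty":0,"tz":0,"ax":0,"ay":0,"az":0,"grip":0},{"tx":-0.0045,"ty":0,"tz":0,"ax":0,"ay":0,"az":0,"grip":0},{"tx":-0.005,"ty":0,"tz":0,"ax":0,"ay":0,"az":0,"grip":0},{"tx":-0.005,"ty":0,"tz":0,"ax":0,"ay":0,"az":0,"grip":0}]'
python3 m.py s7
python3 -m crank '[{"tx":0.005,"ty":0,"tz":0,"ax":0,"ay":0,"az":0,"grip":0},{"tx":0.02,"ty":0,"tz":0,"ax":0,"ay":0,"az":0,"grip":0},{"tx":0.04,"ty":0,"tz":-0.02,"ax":0,"ay":0,"az":0,"grip":0},{"tx":0.06,"ty":0,"tz":-0.06,"ax":0,"ay":0,"az":0,"grip":0},{"tx":0.08,"ty":0,"tz":-0.11,"ax":0,"ay":0,"az":0,"grip":0}]'
python3 -m crank '[{"tx":0.04,"ty":0,"tz":-0.03,"ax":0,"ay":0,"az":0,"grip":0},{"tx":0.09,"ty":0,"tz":-0.05,"ax":0,"ay":0,"az":0,"grip":0},{"tx":0.14,"ty":0,"tz":-0.06,"ax":0,"ay":0,"az":0,"grip":0},{"tx":0.19,"ty":0,"tz":-0.06,"ax":0,"ay":0,"az":0,"grip":0},{"tx":0.24,"ty":0,"tz":-0.06,"ax":0,"ay":0,"az":0,"grip":0}]'
python3 m.py s8
python3 - <<'E'
from h import *
im=optics.snapshot('top');c=optics.calibration('top')
cv2.imwrite('pics/t8.png',im[:,:,::-1])
r,p=rect(mask(im,'blue',(290,160,400,300)));b=cv2.boxPoints(r);print(r,[hit(c,q,30).round(1) for q in b],hit(c,r[0],30))
E
```

```text
clock: 8.1
eef_pos: [442.1, 207.7, 52.3]
tcp_rot: [[-0.009, -1.0, -0.0], [-1.0, 0.009, -0.0], [0.0, 0.0, -1.0]]
ft_force: [1.0, -0.3, -0.6]
width: 0.1
blue [321.9, 255.8] (29.233253479003906, 26.453269958496094) 2.5 [307 243] [337 269] [443.69445932 239.1291228 ]
orange [290.5, 221.0] (22.0, 25.0) 90.0 [278 210] [303 232] [510.5852697  101.45074379]
8.15 [442.15071833 207.63909488  52.29812269] [-0.02953963  0.66717207  0.13104938]
clock: 8.78
eef_pos: [440.4, 125.5, 162.7]
tcp_rot: [[-0.009, -1.0, -0.002], [-1.0, 0.009, -0.002], [0.002, 0.002, -1.0]]
ft_force: [2.0, 1.1, 0.7]
width: 0.1
clock: 9.4
eef_pos: [438.3, -114.6, 222.6]
tcp_rot: [[-0.009, -1.0, 0.001], [-1.0, 0.009, 0.0], [-0.0, -0.001, -1.0]]
ft_force: [1.6, -0.3, -0.1]
width: -0.3
blue [322.5, 256.0] (26.0, 29.0) 90.0 [308 243] [337 269] [442.86709177 239.08683946]
orange [290.5, 221.0] (22.0, 25.0) 90.0 [278 210] [303 232] [510.5852697  101.45074379]
9.45 [ 437.63459587 -118.3369821   222.21190783] [ 0.05036232 -4.17675634  0.24461127]
((341.0, 246.0), (34.0, 30.0), 90.0) [array([468.1, 260.7]), array([467.5, 218.8]), array([419.8, 219.9]), array([420.4, 261.4])] [443.85685563 240.1880298 ]
```

View pics/t8.png

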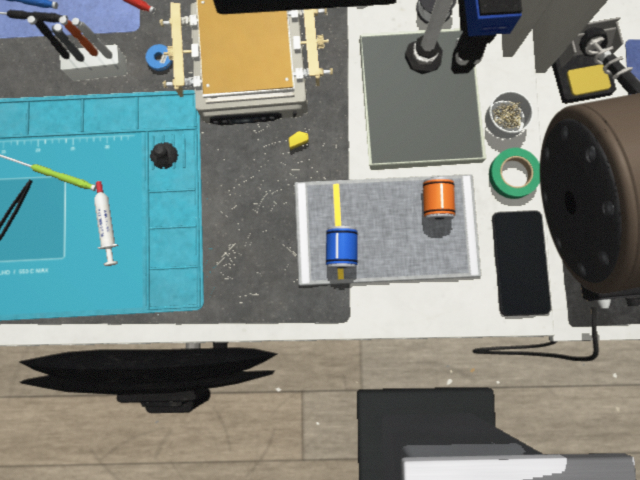

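View pics/s8.png

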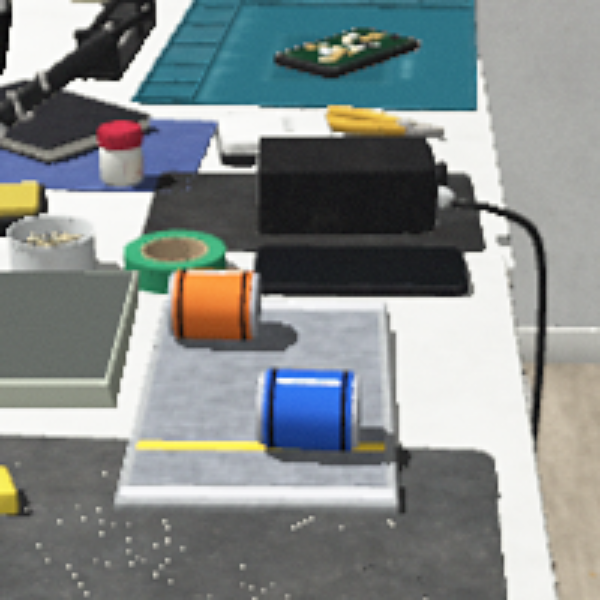

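Blue is lying on the line: top view y ≈ 240.2, line at about 242, axis roughly 3° off. Orange hasn't moved. I'll let the arm settle and hand in.

```bash
python3 -m crank '[{"tx":0,"ty":0,"tz":0,"ax":0,"ay":0,"az":0,"grip":0},{"tx":0,"ty":0,"tz":0,"ax":0,"ay":0,"az":0,"grip":0},{"tx":0,"ty":0,"tz":0,"ax":0,"ay":0,"az":0,"grip":0},{"tx":0,"ty":0,"tz":0,"ax":0,"ay":0,"az":0,"grip":0},{"tx":0,"ty":0,"tz":0,"ax":0,"ay":0,"az":0,"grip":0}]'; python3 m.py s9; python3 -c "
from cell import manip; print(manip.sign_off())"
```

```text
clock: 10.12
eef_pos: [439.4, -111.9, 222.3]
tcp_rot: [[-0.008, -1.0, 0.0], [-1.0, 0.008, 0.0], [-0.0, -0.0, -1.0]]
ft_force: [-0.2, -0.3, -0.5]
width: -0.2
blue [322.5, 256.0] (26.0, 29.0) 90.0 [308 243] [337 269] [442.86709177 239.08683946]
orange [290.5, 221.0] (22.0, 25.0) 90.0 [278 210] [303 232] [510.5852697  101.45074379]
10.175 [ 439.38387495 -112.0255961   222.30565072] [ 0.07807777 -0.26414011  0.07391599]
the job is handed in; nothing more can be done
None
```

I rolled the blue roller about 146 mm along the pad to the yellow line and handed the job in at about 10.2 s; no verdict was reported. The fingertips were shut behind it, about 6 mm above its axis, at 48 mm/s or less. I finished with a slow 5 mm nudge, then backed the arm away.

**Rolling:** in the side view the stripe went to the front, then underneath, then back up near the top. So it rolled about one full turn rather than being dragged.

**Final position:** the roller is at rest, about 2 mm short of the line by the top camera and 1–3 mm by the side camera (limit 14 mm). It is about 26–27 mm from the line's middle along it (limit 55 mm).

**Angle:** its axis is roughly 3° off the line (limit 12°). This is a coarse reading: the last top-view fit snapped to the pixel grid.

**Other checks:** the orange roller's position in the side view is the same as at the start. The arm is clear of everything, and no check failed.

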